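# Proof-pull a bonded coupon to 10 N on the spring tension gauge

## Task

Load-test the circuit-board coupon in the pull tester: hook the closed fingers inside the gauge's stirrup handle, without gripping it, draw it straight out until the pull is 10 N, and hold it steady there for two seconds. Never load the handle above 14 N. Then ease it back under control, without letting it snap, until the spring is slack, and leave the handle untouched; do not disturb the other things on the bench.

Things in the scene. Friction and masses are not known exactly. Their poses are not given: they have to be found in the camera images.
- gauge: Fixed pull tester: dark base plate 270 x 110 x 12 mm (x -100 to +170), aluminium cradle (72 mm across, 62 mm high, x -75 to +75) round a spring tube (axis 50 mm up), and a clamp with a green board coupon at the far end (69 mm high). Origin on the bench, under the tube's axis; +x points from handle to clamp, z up. The handle slides only along x and is pulled towards -x.
- pull_handle: Level steel stirrup on the gauge's pull rod. Origin: middle of its cross-bar (10 mm round, 102 mm long along y, 50 mm up); axes as the gauge's; starts 161 to 233 mm from the gauge's origin. Pulling: 4 to 40 mm of free play (0.5 N drag; unknown, not tellable from the handle's position), then the spring bites at 2 N and rises 0.4 N/mm: 10 N is 20 mm past the bite. Judged: finger force on it.
- window (a point): Centre of the open window inside the stirrup, 29.5 mm from the cross-bar's middle towards the gauge, 50 mm above the bench. The window is 49 mm along x by 82 mm along y, entered from above, bare bench below; it is bounded by the cross-bar, two 10 mm side bars and, towards the gauge, a 14 mm high yoke plate with a 12 mm rod running into the cradle. If let go under load it snaps back.
- scale (a point): Point over the cradle's middle, 75 mm up, level with the white scale plate (105 x 46 mm) that rides on the spring tube; plate and tube sit up to 36 mm nearer the handle than this point, differing each time. A dark pointer (to 81 mm up) moves with the spring, towards the handle: it rests on the 2 N mark; short marks every 5 mm (2 N); the long thick mark is 10 N.
- dish: Bystander: closed round specimen dish, 64 mm wide, 16 mm high, beside the gauge; origin under its centre.
- board: Bystander: loose green circuit board, 90 x 60 mm, 14 mm high over its parts, beside the gauge; origin under its centre.
- jar: Bystander: small capped jar, 44 mm wide, 60 mm high, beside the gauge; origin under its centre.

How it is judged:
On the way:
1. the handle is drawn out (19 mm or more from its start) and held at a pull of 10 N, give or take 1.2 N, for 1.5 s (contact force between the fingers and pull_handle between 8.8 and 11.2 N and distance of pull_handle from where it was at the start of the episode above 0.019 m), for 1.5 s.
At the end, for the whole second after the job is handed in: After the 10 N hold the handle is let back and free: no finger force on it, at rest (under 10 mm/s), spring slack (within 44 mm of where the handle began, the free play being allowed to stay drawn out), and the dish, board and jar within 15 mm of where they began (contact force between the fingers and pull_handle below 0.1 N and distance of pull_handle from where it was at the start of the episode below 0.044 m and linear speed of pull_handle below 0.01 m/s and distance of each of dish, board, jar from where it was at the start of the episode below 0.015 m); the robot touches nothing.
It fails at once if the fingers pull, press or squeeze the handle with more than 14 N (gripping it counts) (contact force between the fingers and pull_handle above 14 N).
It fails at once if the handle snaps back or is jerked (faster than 0.4 m/s) (linear speed of pull_handle above 0.4 m/s).
It fails at once if the dish is pushed more than 15 mm or tipped (distance of dish from where it was at the start of the episode above 0.015 m or angle between dish's own z axis and vertical above 0.4 rad).
It fails at once if the board is pushed more than 15 mm or tipped (distance of board from where it was at the start of the episode above 0.015 m or angle between board's own z axis and vertical above 0.4 rad).
It fails at once if the jar is pushed more than 15 mm or tipped (distance of jar from where it was at the start of the episode above 0.015 m or angle between jar's own z axis and vertical above 0.4 rad).
It also fails if it takes over 51 s, if anything falls off the work surface, if the arm or the gripper's body presses on something with over 40 N, if the wrist force passes 120 N, or if a joint passes its speed limit or range.

## Robot

A 6-joint arm with a two-finger parallel gripper is mounted at the origin on the work surface. World frame = base frame: x ahead of the robot, y to its left, z up, the work surface at z = 0. Lengths are in m, angles in rad, forces in N, time in s.
With the tool pointing down it reaches from about 0.325 to 0.9 m from the base axis. Payload 3.5 kg.
Tool frame: the origin (TCP) lies at the very end of the fingers, on their centre line; the grasp point (between the pads) lies 19 mm behind it; z points along the fingers, y is the line along which they close (so a half turn about z gives the same grasp; the last joint's range is limited). The gripper opens to 85 mm and grips with 20 to 120 N. Pads are 22 mm wide; open, the fingers measure 114 mm over their backs; the gripper's body (76 mm by 85 mm) begins 54 mm behind the grasp point. The pads swing forward as they close: fully open they stand 13 mm farther back than shut.
Start: joints at [1.033, 0.276, -0.026, 1.268, 0, 1.467], TCP at [0.263, 0.567, 0.231] pointing down, gripper open.
Joint ranges: [-3.12, 3.12], [-0.85, 1.88], [-1.08, 1.24], [-1.95, 2.15], [-1.57, 1.53], [-3.14, 3.14]. Speed limits (rad/s): [2.57, 2.57, 3.14, 3.14, 3.14, 3.14].

## Interface

Orientations are given as a unit quaternion [x, y, z, w].
In Python, from cell import r gives the robot as it stands.
- The arm moves only by the tool jog_arm, never from a script. Its argument "increments" is a list of rows, each an object with "delta_pos": the shift along the world's x, y, z in cm, a list of three; "spin": the turn about the world's z in units of 5 degrees (1.0 is 5 degrees). In form: [{"delta_pos": [tx, ty, tz], "spin": spin}, ...]. A call has 1 to 20 rows; each row is the pose to reach, as a shift and turn from the pose commanded when the call began; what a row does not reach only later rows make up. A row lasts 1/10 s, in which the tool goes at most 50 mm and 8.59 degrees, less where a joint would pass 70% of its speed; a pose out of reach is approached as far as the arm can. A call with a gripper value outside its range is refused whole. "hand" is the opening, from 0 (shut) to 1 (fully open), set as the call begins (left out, the last holds). The fingers move at their own pace and stop on an object; "newtons" is the grip in N (left out, the last holds). Time passes only in rows, so rows that repeat a pose let the fingers close. It gives the time, the measured TCP pose, the force, the opening and the grip force at its end, in the units of the state.
- r.sense(): the state, without advancing time (a new reading comes with each control period).
- r.camera(name): name is "scene" or "top" or "wrist"; returns the picture (400x640x3 uint8, red, green, blue); there is no depth.
- r.camera_params(name): a dict with "camera_matrix" (3x3 intrinsics, pixels), "T" (4x4, takes a point from camera to world coordinates). Camera axes: x right, y down, z forward; pixel columns grow to the right and rows downward; lengths in m; the calibration is good to about 2 mm. A picture is of the moment at which its call begins: read the wrist's pose just before it. camera_params takes no time and is no camera call; for the wrist camera it gives the pose at the moment of the call.
- r.finish_job(): hands the job in; it is judged then, once.
The state is a dict: "time_s": time; "joint_positions": joint angles; "dq": joint speeds; "effort": joint torques, N m; "position": TCP position; "tcp_rot": TCP orientation; "wrist_force": force on the tool from outside, world axes, zero at the start; "torque": the same for the moment, N m; "width": finger opening in m; "grip_force": force on a finger pad.
Only numpy, scipy, OpenCV 4.12 (cv2) and the standard library are available. Lean on these libraries where they do the work, as an engineer would, in place of code of your own. Each camera call takes 0.05 s, during which the arm holds its last target. There are 200 camera calls.

## Working session

There is one attempt and no reset: what is moved stays moved. The work goes in short steps, Python scripts to look and compute and a tool call to move; the robot and the scene stay as the last step left them, time stands still between calls to the robot, and variables do not carry over. Pictures are saved under pics/ and viewed, at most 10 in all, crops included, and the job is handed in when it is done.

Besides the shell and the picture viewer there is one more tool, called after "Call:" as name(argument=value, ...) on one line, values as JSON. jog_arm: Moves the arm, as the interface text tells. Its arguments: {"type":"object","properties":{"increments":{"type":"array"},"hand":{"type":"number"},"newtons":{"type":"number"}},"required":["increments"]}

```bash
mkdir -p pics; python3 - <<'E'
from cell import r
import cv2
s=r.sense();print(s)
for n in("scene","top"):
    cv2.imwrite(f"pics/{n}.png",r.camera(n)[:,:,::-1]);p=r.camera_params(n);print(n,p)
E
```

```text
{'time_s': 0.0, 'joint_positions': array([ 1.03258963e+00,  2.77119083e-01, -2.78884340e-02,  1.26800476e+00,
        9.83352792e-06,  1.46737464e+00]), 'dq': array([-0.00068339, -0.00150889,  0.0006004 ,  0.00287059,  0.00089308,
       -0.00059943]), 'effort': array([ 6.36435670e-04, -4.45510340e+01,  2.95200938e+01,  1.63881172e-02,
       -6.34582443e-05,  1.18664726e-06]), 'position': array([0.26287528, 0.56616653, 0.23016479]), 'tcp_rot': array([ 2.15684109e-01,  9.76462563e-01, -1.04989405e-03, -3.54053822e-04]), 'wrist_force': array([0.17118968, 0.39194176, 0.98893049]), 'torque': array([-0.00153886,  0.05392205, -0.02001106]), 'grip_force': 0.0, 'width': 0.0854489145741862}
scene {'camera_matrix': array([[504.56897136,   0.        , 320.39206622],
       [  0.        , 504.56897136, 203.85444756],
       [  0.        ,   0.        ,   1.        ]]), 'T': array([[ 0.57201603,  0.44121872, -0.6914649 ,  1.28373721],
       [ 0.82005713, -0.2897067 ,  0.49353453, -0.44927898],
       [ 0.01743466, -0.84935038, -0.52754143,  0.59074052],
       [ 0.        ,  0.        ,  0.        ,  1.        ]])}
top {'camera_matrix': array([[444.56913357,   0.        , 323.50800721],
       [  0.        , 444.56913357, 204.69198443],
       [  0.        ,   0.        ,   1.        ]]), 'T': array([[-0.01638011, -0.98696075,  0.16012551,  0.48871229],
       [-0.99978847,  0.01815968,  0.00965648,  0.00867906],
       [-0.01243839, -0.15993346, -0.98704943,  1.00407886],
       [ 0.        ,  0.        ,  0.        ,  1.        ]])}
```

View pics/top.png

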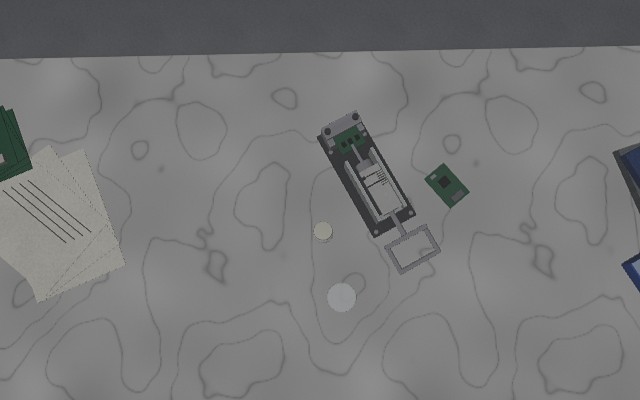

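View pics/scene.png

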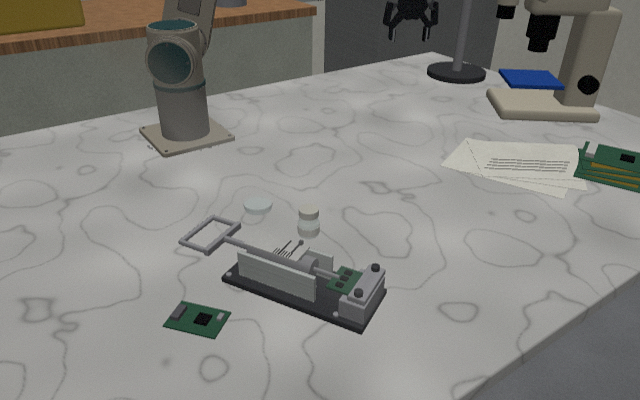

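The top view shows the stirrup at about (387–440, 225–272), with the gauge running up-left to the clamp at (342,125). The dish is at (342,297), the jar at (323,231) and the board at (447,185). The scene view agrees. Next I'll enlarge the handle.

```bash
cat > h.py <<'E'
from cell import r
import numpy as np, cv2
def ray(n,uv,z,p=None):
    p=p or r.camera_params(n); K,T=p["camera_matrix"],p["T"]
    d=T[:3,:3]@np.linalg.solve(K,[uv[0],uv[1],1.]); o=T[:3,3]
    return o+d*(z-o[2])/d[2]
def proj(n,X):
    p=r.camera_params(n);c=np.linalg.inv(p["T"])@np.r_[X,1.];q=p["camera_matrix"]@c[:3];return q[:2]/q[2]
E
python3 - <<'E'
from h import *
im=cv2.imread("pics/top.png")
cv2.imwrite("pics/crop.png",cv2.resize(im[100:310,305:475],None,fx=3.5,fy=2.8*1.25/1.25 if 0 else 2.8,interpolation=cv2.INTER_CUBIC)) if 0 else cv2.imwrite("pics/crop.png",cv2.resize(im[210:285,375:455],None,fx=7,fy=7,interpolation=cv2.INTER_CUBIC))
g=cv2.cvtColor(im,cv2.COLOR_BGR2GRAY)
m=((g<130)).astype(np.uint8)
m[:210]=0
c,h=cv2.findContours(m,cv2.RETR_CCOMP,cv2.CHAIN_APPROX_NONE)
for k,cc in enumerate(c):
    a=cv2.contourArea(cc)
    if a>200:
        b=cv2.minAreaRect(cc); 
        if 370<b[0][0]<460 and b[0][1]<290: print(k,a,h[0][k],b,cv2.boxPoints(b).round(1).tolist(),ray("top",b[0],.05))
for n,uv,z in(("dish",(342,297),.016),("jar",(323,231),.06),("board",(447,185),.01),("clamp",(341,119),.069)):print(n,ray("top",uv,z))
print(g[240:260:3,395:435:3])
E
```

```text
2062 893.5 [2063 2061   -1  598] ((406.00006103515625, 277.9999694824219), (31.11269760131836, 50.91168212890625), 45.0) [[377.0, 285.0], [413.0, 249.0], [435.0, 271.0], [399.0, 307.0]] [ 0.48339539 -0.15369355  0.05      ]
2198 202.5 [2199 2197   -1  598] ((407.3585205078125, 256.24530029296875), (15.929085731506348, 23.116600036621094), 60.945396423339844) [[393.3999938964844, 254.89999389648438], [413.6000061035156, 243.6999969482422], [421.29998779296875, 257.6000061035156], [401.1000061035156, 268.79998779296875]] [ 0.52902226 -0.15868109  0.05      ]
dish [ 0.44468593 -0.01857845  0.016     ]
jar [0.58509973 0.01992801 0.06      ]
board [ 0.69016469 -0.26310318  0.01      ]
clamp [ 0.83052527 -0.02375215  0.069     ]
[[102 106 105  91 130 128 127 128 129 127 128 129 106  82]
 [105 108 130 129 129 129 130 129 129 130 128 129 104 106]
 [124 129 129 129 129 129 127 129 128 126 127 126 125 105]
 [129 129 128 129 129 129 129 127 122 112 113 115 120 128]
 [128 128 128 130 129 130 130 127 111 121 126 132  87 106]
 [131 129 129 129 129 129 132 130 122 118 101 102 106 105]
 [ 83 129 130 129 130 130 131 132  89  94 107 102 128 132]]
```

View pics/crop.png

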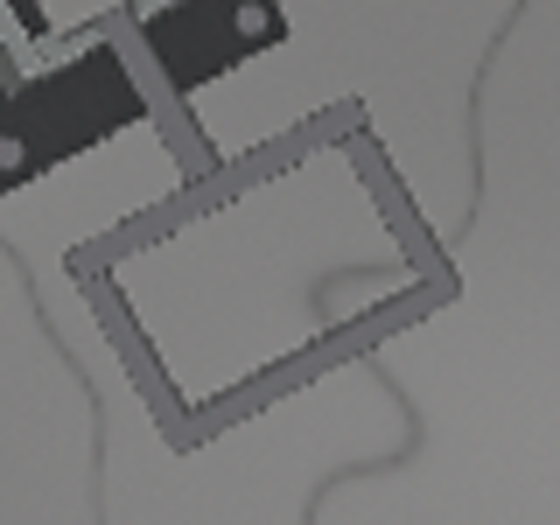

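The crop shows the stirrup's outer corners at crop pixels (65,260), (355,98), (460,285) and (182,450). The window centre is near (266,273), which is full-image pixel (413,249).

```bash
python3 - <<'E'
from h import *
f=lambda c:ray("top",(374.93+c[0]/7-.5+.57,210+c[1]/7-.43+.0),.05)
P=[f(c) for c in((65,260),(355,98),(460,285),(182,450))]
bar=(P[1]-P[0]+P[2]-P[3]);bar/=np.linalg.norm(bar)
print([np.linalg.norm(P[i]-P[(i+1)%4]) for i in range(4)])
w=np.mean(P,0);ax=(P[0]+P[1]-P[2]-P[3]);ax/=np.linalg.norm(ax)
print("bar",bar,"axis",ax,"win",w)
s=r.sense();from scipy.spatial.transform import Rotation as R
ty=R.from_quat(s["tcp_rot"]).apply([0,1,0]);print(ty)
a=np.degrees(np.arctan2(bar[1],bar[0])-np.arctan2(ty[1],ty[0]));print("yaw deg",a,(a+90)%180-90, "axis ang",np.degrees(np.arctan2(ax[1],ax[0])),"delta cm",(w-s["position"])*100)
E
```

```text
[np.float64(0.10291062997322728), np.float64(0.06461478005272142), np.float64(0.09918545792729833), np.float64(0.06669484760900249)]
bar [ 0.47699122 -0.87890806  0.        ] axis [0.88156396 0.47206461 0.        ] win [ 0.54525956 -0.17137883  0.05      ]
[ 0.42122694  0.90695291 -0.00206736]
yaw deg -126.5987916193204 53.401208380679606 axis ang 28.16839819415723 delta cm [ 28.23583169 -73.76100034 -18.02253672]
```

Call:
jog_arm(increments=[{"delta_pos": [1.8,-4.6,0],"spin": 0.7},{"delta_pos": [3.6,-9.2,0],"spin": 1.4},{"delta_pos": [5.4,-13.8,0],"spin": 2.1},{"delta_pos": [7.2,-18.4,0],"spin": 2.8},{"delta_pos": [9.0,-23.0,0],"spin": 3.5},{"delta_pos": [10.8,-27.6,0],"spin": 4.2},{"delta_pos": [12.6,-32.2,0],"spin": 4.9},{"delta_pos": [14.4,-36.8,0],"spin": 5.6},{"delta_pos": [16.2,-41.4,0],"spin": 6.3},{"delta_pos": [18.0,-46.0,0],"spin": 7.0},{"delta_pos": [19.8,-50.6,0],"spin": 7.7},{"delta_pos": [21.6,-55.2,0],"spin": 8.4},{"delta_pos": [23.4,-59.8,0],"spin": 9.1},{"delta_pos": [25.2,-64.4,0],"spin": 9.8},{"delta_pos": [27.0,-69.0,0],"spin": 10.3},{"delta_pos": [28.2,-73.8,0],"spin": 10.7},{"delta_pos": [28.2,-73.8,0],"spin": 10.7},{"delta_pos": [28.2,-73.8,0],"spin": 10.7},{"delta_pos": [28.2,-73.8,0],"spin": 10.7}], hand=0, newtons=40)

```text
time_s: 2.0
position: [0.5445, -0.1702, 0.2308]
tcp_rot: [-0.247, 0.969, 0.001, -0.001]
wrist_force: [0.1, -0.4, 0.0]
width: 0.0001
grip_force: 0.0
```

```bash
python3 - <<'E'
from h import *
s=r.sense();print(s["time_s"],s["position"],s["joint_positions"],s["width"],s["wrist_force"])
p=r.camera_params("wrist");im=r.camera("wrist")[:,:,::-1].copy();cv2.imwrite("pics/w1.png",im)
np.savez("w1",K=p["camera_matrix"],T=p["T"]);print(p, proj("wrist",[.5453,-.1714,.05]))
E
```

```text
2.0 [ 0.54453406 -0.17023178  0.23078509] [-4.16455123e-01  1.81749982e-01 -1.47219155e-01  1.24354126e+00
  3.21712899e-04 -9.15746419e-01] 5.361150307891108e-05 [ 0.13553429 -0.36803603  0.04089213]
{'camera_matrix': array([[337.45042827,   0.        , 318.19406025],
       [  0.        , 337.45042827, 202.60662878],
       [  0.        ,   0.        ,   1.        ]]), 'T': array([[-0.4785205 ,  0.84744899,  0.22988767,  0.48661513],
       [ 0.87807568,  0.46149802,  0.12650172, -0.20272259],
       [ 0.00111105,  0.26239244, -0.96496061,  0.37338701],
       [ 0.        ,  0.        ,  0.        ,  1.        ]])} [317.01081988 181.11621379]
```

View pics/w1.png

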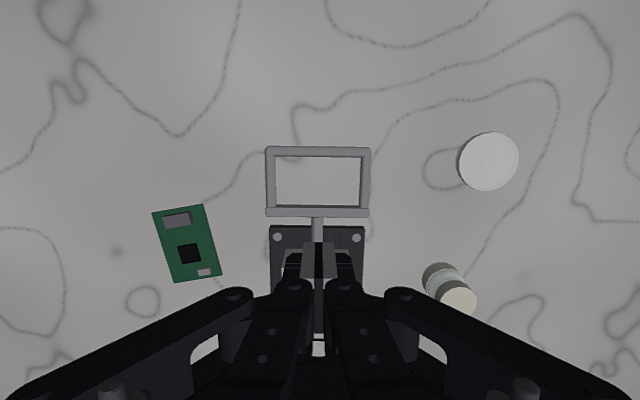

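The wrist view shows the stirrup square in the image. The cross-bar is at row ~152 (columns 266–371), the window spans (275–362, 157–208), and its centre is about (318.5,182), matching the estimate. Now I'll refine it.

```bash
python3 - <<'E'
from h import *
d=np.load("w1.npz");p=dict(camera_matrix=d["K"],T=d["T"])
im=cv2.imread("pics/w1.png");g=cv2.cvtColor(im,cv2.COLOR_BGR2GRAY).astype(int)
print(g[140:220:1,340].tolist());print(g[180,258:380].tolist())
for uv in((318.5,152),(270,152),(366,152),(318.5,182)):print(uv,ray("",uv,.05,p))
# axis: hole edges along cross-bar
def edge(u):
    c=g[140:165,u];k=np.argmax(np.abs(np.diff(c[:12])));return 140+k
us=np.arange(275,362);v=[140+np.argmin(np.diff(g[140:154,u])) for u in us]
k=np.polyfit(us,v,1);print(k)
a=ray("",(275,152+k[0]*-43),.05,p);b=ray("",(361,152+k[0]*43),.05,p);t=b-a;print("bar angle",np.degrees(np.arctan2(t[1],t[0])))
E
```

```text
[153, 154, 153, 154, 153, 159, 131, 94, 113, 119, 119, 120, 121, 122, 123, 107, 77, 120, 154, 153, 152, 152, 152, 152, 152, 152, 152, 152, 151, 152, 151, 151, 151, 151, 152, 152, 151, 151, 151, 151, 152, 151, 152, 151, 150, 152, 151, 150, 151, 150, 151, 151, 151, 151, 151, 150, 151, 152, 153, 152, 152, 151, 151, 154, 166, 67, 59, 54, 109, 122, 123, 121, 119, 121, 122, 123, 115, 118, 155, 155]
[147, 147, 147, 148, 148, 151, 148, 110, 78, 106, 120, 122, 120, 120, 120, 120, 113, 117, 155, 150, 150, 150, 149, 149, 150, 150, 150, 149, 150, 150, 150, 150, 151, 151, 152, 151, 151, 152, 152, 150, 151, 151, 151, 151, 151, 151, 151, 151, 151, 152, 153, 151, 151, 151, 151, 152, 151, 151, 152, 150, 153, 152, 151, 151, 152, 152, 151, 152, 151, 152, 151, 152, 151, 152, 151, 152, 152, 151, 152, 151, 152, 150, 152, 150, 152, 151, 151, 151, 151, 152, 151, 150, 151, 150, 151, 150, 152, 150, 151, 152, 156, 139, 50, 77, 98, 112, 121, 122, 122, 120, 119, 120, 129, 143, 146, 148, 149, 150, 150, 150, 151, 151]
(318.5, 152) [ 0.51957624 -0.18401828  0.05      ]
(270, 152) [ 0.54171307 -0.2246515   0.05      ]
(366, 152) [ 0.49788903 -0.14421034  0.05      ]
(318.5, 182) [ 0.54519629 -0.17004835  0.05      ]
[1.44528687e-02 1.40702838e+02]
bar angle 117.75690170306073
```

Call:
jog_arm(increments=[{"delta_pos": [0.1,0,-3],"spin": 0},{"delta_pos": [0.1,0,-6],"spin": 0},{"delta_pos": [0.1,0,-9],"spin": 0},{"delta_pos": [0.1,0,-12],"spin": 0},{"delta_pos": [0.1,0,-14],"spin": 0},{"delta_pos": [0.1,0,-16],"spin": 0},{"delta_pos": [0.1,0,-18],"spin": 0},{"delta_pos": [0.1,0,-19],"spin": 0},{"delta_pos": [0.1,0,-20],"spin": 0},{"delta_pos": [0.1,0,-20],"spin": 0},{"delta_pos": [0.1,0,-20],"spin": 0},{"delta_pos": [0.1,0,-20],"spin": 0}])

```text
time_s: 3.25
position: [0.5472, -0.1715, 0.0324]
tcp_rot: [-0.247, 0.969, -0.001, 0.001]
wrist_force: [0.0, 0.3, -0.2]
width: -0.0001
grip_force: 0.0
```

```bash
python3 - <<'E'
from h import *
for i in range(2):
    im=r.camera("scene")[:,:,::-1];s=r.sense();print(s["time_s"],s["position"],s["wrist_force"])
cv2.imwrite("pics/s2.png",cv2.resize(im[150:350,140:420],None,fx=2.8,fy=2.8,interpolation=cv2.INTER_CUBIC))
E
```

```text
3.3 [ 0.54716631 -0.17151346  0.0323384 ] [ 0.03423855 -0.81140957  0.4187576 ]
3.35 [ 0.54708665 -0.17153237  0.03226287] [ 0.02460808 -0.17589893 -1.05280902]
```

View pics/s2.png

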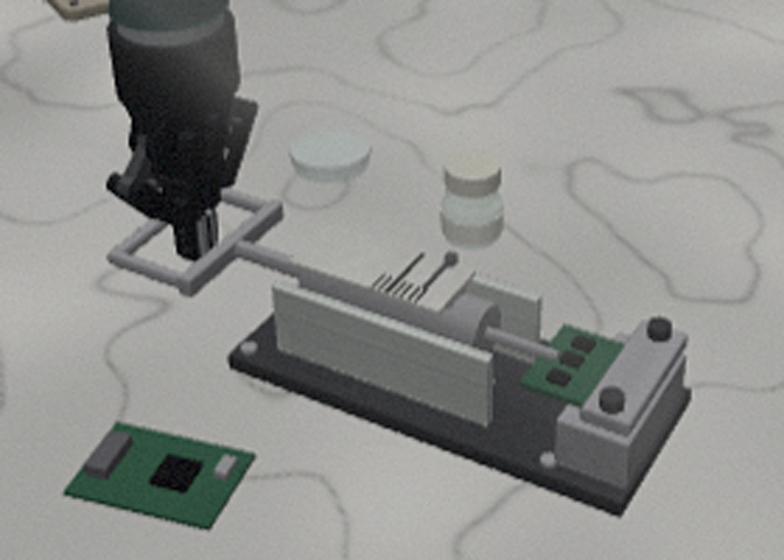

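The fingers stand inside the stirrup. The pointer tip is at crop (450,258) and the thick 10 N mark is near (408,272), so I'll begin the pull.

Call:
jog_arm(increments=[{"delta_pos": [-0.26,-0.14,0],"spin": 0},{"delta_pos": [-0.53,-0.28,0],"spin": 0},{"delta_pos": [-0.79,-0.43,0],"spin": 0},{"delta_pos": [-1.06,-0.57,0],"spin": 0},{"delta_pos": [-1.23,-0.66,0],"spin": 0},{"delta_pos": [-1.41,-0.76,0],"spin": 0},{"delta_pos": [-1.58,-0.85,0],"spin": 0},{"delta_pos": [-1.76,-0.95,0],"spin": 0},{"delta_pos": [-1.94,-1.04,0],"spin": 0},{"delta_pos": [-2.11,-1.14,0],"spin": 0},{"delta_pos": [-2.11,-1.14,0],"spin": 0}])

```text
time_s: 4.45
position: [0.5248, -0.1827, 0.0313]
tcp_rot: [-0.247, 0.969, -0.0, -0.0]
wrist_force: [0.4, -0.4, -1.4]
width: 0.0
grip_force: 0.0
```

```bash
cat >> h.py <<'E'
AX=np.array([.880,.474,0])
def force(n=4,save=None):
    F=[]
    for i in range(n):
        im=r.camera("scene");s=r.sense();F.append(s["wrist_force"])
    print(s["time_s"],"pos",s["position"].round(4),"pulled mm",-(s["position"]-[.5471,-.1715,.0323])@AX*1e3,"F",np.mean(F,0).round(2),"pull",(np.array(F)@AX).round(2),"mean",np.mean(F,0)@AX)
    if save: cv2.imwrite(save,cv2.resize(im[200:290,210:350,::-1],None,fx=5,fy=5,interpolation=cv2.INTER_CUBIC))
E
python3 -c "from h import *;force(4,'pics/p0.png')"
```

```text
4.65 pos [ 0.5252 -0.1826  0.0313] pulled mm 24.55578670204285 F [-0.14 -0.23  0.45] pull [-0.89  0.54  0.02 -0.61] mean -0.23448988793931302
```

Call:
jog_arm(increments=[{"delta_pos": [-0.18,-0.1,0],"spin": 0},{"delta_pos": [-0.35,-0.19,0],"spin": 0},{"delta_pos": [-0.53,-0.28,0],"spin": 0},{"delta_pos": [-0.7,-0.38,0],"spin": 0},{"delta_pos": [-0.88,-0.47,0],"spin": 0},{"delta_pos": [-0.88,-0.47,0],"spin": 0}])

```text
time_s: 5.25
position: [0.516, -0.1874, 0.0313]
tcp_rot: [-0.247, 0.969, 0.0, -0.0]
wrist_force: [-0.2, 0.5, -1.4]
width: -0.0001
grip_force: 0.0
```

```bash
python3 -c "from h import *;force(4,'pics/p1.png')"
```

```text
5.45 pos [ 0.5163 -0.1873  0.0313] pulled mm 34.61107810127229 F [-0.2  -0.15  0.01] pull [-0.7  -0.56 -0.09  0.36] mean -0.2476520977068729
```

Call:
jog_arm(increments=[{"delta_pos": [-0.18,-0.1,0],"spin": 0},{"delta_pos": [-0.35,-0.19,0],"spin": 0},{"delta_pos": [-0.53,-0.28,0],"spin": 0},{"delta_pos": [-0.7,-0.38,0],"spin": 0},{"delta_pos": [-0.88,-0.47,0],"spin": 0},{"delta_pos": [-0.88,-0.47,0],"spin": 0}])

```text
time_s: 6.05
position: [0.508, -0.1919, 0.0315]
tcp_rot: [-0.247, 0.969, 0.0, 0.001]
wrist_force: [3.1, 1.5, 0.2]
width: -0.0
grip_force: 1.4
```

```bash
python3 -c "from h import *;force(4,'pics/p2.png')"
```

```text
6.25 pos [ 0.508  -0.1919  0.0315] pulled mm 44.10058109948799 F [2.27 1.4  0.44] pull [2.68 2.36 2.81 2.78] mean 2.657428290547752
```

View pics/p2.png

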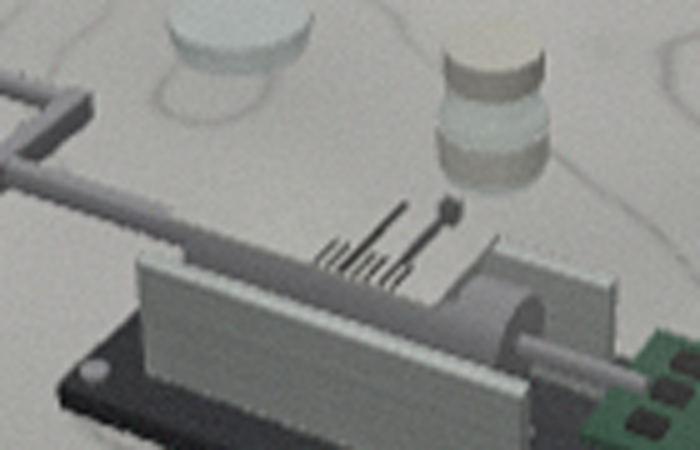

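The spring has bitten at about 2.8 N; the pointer is still near its rest mark at crop (450,210), with the thick mark's tip at (405,205). I'll pull 12 mm more.

Call:
jog_arm(increments=[{"delta_pos": [-0.18,-0.1,0],"spin": 0},{"delta_pos": [-0.35,-0.19,0],"spin": 0},{"delta_pos": [-0.53,-0.28,0],"spin": 0},{"delta_pos": [-0.7,-0.38,0],"spin": 0},{"delta_pos": [-0.88,-0.47,0],"spin": 0},{"delta_pos": [-1.06,-0.57,0],"spin": 0},{"delta_pos": [-1.06,-0.57,0],"spin": 0},{"delta_pos": [-1.06,-0.57,0],"spin": 0}])

```text
time_s: 7.05
position: [0.4984, -0.1973, 0.0318]
tcp_rot: [-0.247, 0.969, 0.0, 0.002]
wrist_force: [6.4, 3.9, -0.1]
width: -0.0001
grip_force: 3.6
```

```bash
python3 -c "from h import *;force(6,'pics/p3.png')"
```

```text
7.35 pos [ 0.4985 -0.1973  0.0318] pulled mm 54.98167501225892 F [6.09 4.55 0.31] pull [8.01 8.15 7.29 7.24 7.18 7.19] mean 7.511150341900765
```

Call:
jog_arm(increments=[{"delta_pos": [-0.12,-0.06,0],"spin": 0},{"delta_pos": [-0.24,-0.13,0],"spin": 0},{"delta_pos": [-0.36,-0.19,0],"spin": 0},{"delta_pos": [-0.48,-0.26,0],"spin": 0},{"delta_pos": [-0.58,-0.31,0],"spin": 0},{"delta_pos": [-0.58,-0.31,0],"spin": 0},{"delta_pos": [-0.58,-0.31,0],"spin": 0}])

```text
time_s: 8.05
position: [0.4936, -0.2001, 0.032]
tcp_rot: [-0.247, 0.969, 0.0, 0.003]
wrist_force: [7.7, 5.9, -0.1]
width: 0.0001
grip_force: 4.7
```

```bash
python3 -c "from h import *;force(8,'pics/p4.png')"
```

```text
8.45 pos [ 0.4937 -0.2001  0.032 ] pulled mm 60.58228596998406 F [7.75 5.18 0.04] pull [9.73 8.74 8.96 8.72 9.66 9.84 9.44 9.14] mean 9.279162566061101
```

View pics/p4.png

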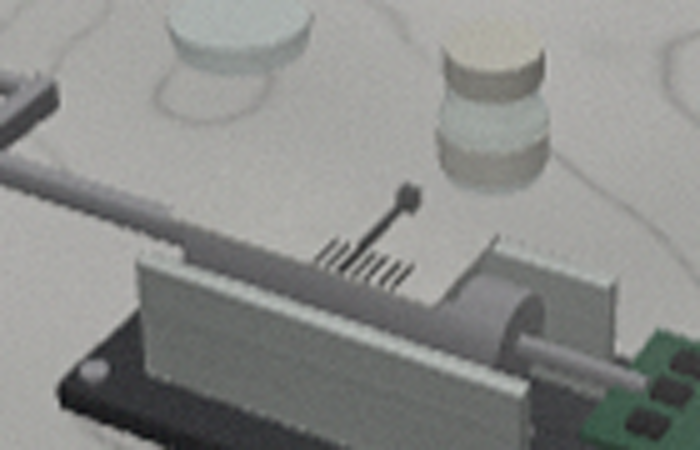

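The pointer now lies on the thick 10 N mark (tip at crop (408,195)), with the measured force about 9.4 N. I'll add 1.3 mm and hold.

Call:
jog_arm(increments=[{"delta_pos": [-0.06,-0.03,0],"spin": 0},{"delta_pos": [-0.11,-0.06,0],"spin": 0},{"delta_pos": [-0.11,-0.06,0],"spin": 0},{"delta_pos": [-0.11,-0.06,0],"spin": 0},{"delta_pos": [-0.11,-0.06,0],"spin": 0}])

```text
time_s: 8.95
position: [0.4927, -0.2006, 0.0321]
tcp_rot: [-0.247, 0.969, 0.0, 0.003]
wrist_force: [7.3, 5.5, -0.5]
width: -0.0001
grip_force: 4.9
```

```bash
python3 -c "from h import *;force(20)"
```

```text
9.95 pos [ 0.4928 -0.2006  0.0321] pulled mm 61.625030588691544 F [8.04 5.72 0.06] pull [ 9.25 10.46  9.26 10.86 10.03 10.47  9.73  9.54  9.66  9.94  8.97  9.21
 10.37  9.1   9.41 10.3  10.27  9.67  9.79  9.46] mean 9.787060857119211
```

Call:
jog_arm(increments=[{"delta_pos": [0,0,0],"spin": 0},{"delta_pos": [0,0,0],"spin": 0},{"delta_pos": [0,0,0],"spin": 0},{"delta_pos": [0,0,0],"spin": 0},{"delta_pos": [0,0,0],"spin": 0},{"delta_pos": [0,0,0],"spin": 0},{"delta_pos": [0,0,0],"spin": 0},{"delta_pos": [0,0,0],"spin": 0},{"delta_pos": [0,0,0],"spin": 0},{"delta_pos": [0,0,0],"spin": 0},{"delta_pos": [0,0,0],"spin": 0},{"delta_pos": [0,0,0],"spin": 0},{"delta_pos": [0,0,0],"spin": 0},{"delta_pos": [0,0,0],"spin": 0},{"delta_pos": [0,0,0],"spin": 0},{"delta_pos": [0,0,0],"spin": 0},{"delta_pos": [0,0,0],"spin": 0},{"delta_pos": [0,0,0],"spin": 0},{"delta_pos": [0,0,0],"spin": 0},{"delta_pos": [0,0,0],"spin": 0}])

```text
time_s: 11.95
position: [0.4928, -0.2006, 0.0321]
tcp_rot: [-0.247, 0.969, 0.0, 0.003]
wrist_force: [8.1, 5.2, 0.1]
width: 0.0003
grip_force: 4.9
```

```bash
python3 -c "from h import *;force(8,'pics/p5.png')"
```

```text
12.35 pos [ 0.4928 -0.2006  0.0321] pulled mm 61.62570964816505 F [7.97 5.45 0.12] pull [ 8.66 10.67 10.47 10.17  8.88  9.62  9.44  8.87] mean 9.596000310597788
```

Held for more than 3 s at about 9.8 N. Now I'll ease it back.

Call:
jog_arm(increments=[{"delta_pos": [0.15,0.08,0],"spin": 0},{"delta_pos": [0.3,0.16,0],"spin": 0},{"delta_pos": [0.45,0.24,0],"spin": 0},{"delta_pos": [0.6,0.32,0],"spin": 0},{"delta_pos": [0.75,0.4,0],"spin": 0},{"delta_pos": [0.9,0.48,0],"spin": 0},{"delta_pos": [1.05,0.57,0],"spin": 0},{"delta_pos": [1.2,0.65,0],"spin": 0},{"delta_pos": [1.35,0.73,0],"spin": 0},{"delta_pos": [1.5,0.81,0],"spin": 0},{"delta_pos": [1.65,0.89,0],"spin": 0},{"delta_pos": [1.8,0.97,0],"spin": 0},{"delta_pos": [1.95,1.05,0],"spin": 0},{"delta_pos": [2.1,1.13,0],"spin": 0},{"delta_pos": [2.25,1.21,0],"spin": 0},{"delta_pos": [2.4,1.29,0],"spin": 0},{"delta_pos": [2.6,1.4,0],"spin": 0},{"delta_pos": [2.8,1.5,0],"spin": 0},{"delta_pos": [2.8,1.5,0],"spin": 0},{"delta_pos": [2.8,1.5,0],"spin": 0}])

```text
time_s: 14.35
position: [0.5181, -0.1864, 0.0313]
tcp_rot: [-0.247, 0.969, -0.0, -0.0]
wrist_force: [-0.5, 0.1, -0.7]
width: -0.0001
grip_force: 0.0
```

```bash
python3 - <<'E'
from h import *
force(4)
im=r.camera("scene")[:,:,::-1]
cv2.imwrite("pics/s3.png",cv2.resize(im[170:290,150:350],None,fx=4,fy=4,interpolation=cv2.INTER_CUBIC))
E
```

```text
14.55 pos [ 0.518  -0.1864  0.0313] pulled mm 32.650412539597916 F [ 0.02  0.49 -0.2 ] pull [-0.35  0.09  0.26  0.98] mean 0.24710493712357345
```

View pics/s3.png

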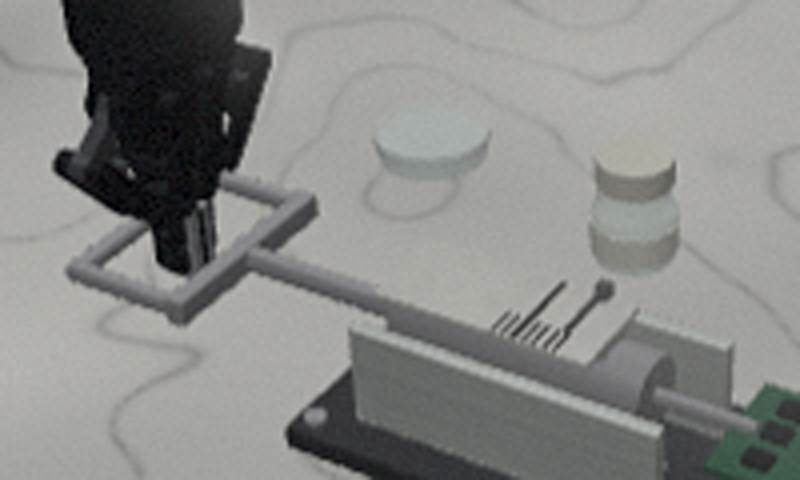

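The pointer is back at rest (crop (604,290)), and the fingers at (185,240) stand free inside the window. I'll lift straight out.

Call:
jog_arm(increments=[{"delta_pos": [0,0,1],"spin": 0},{"delta_pos": [0,0,2.5],"spin": 0},{"delta_pos": [0,0,4],"spin": 0},{"delta_pos": [0,0,6],"spin": 0},{"delta_pos": [0,0,8],"spin": 0},{"delta_pos": [0,0,11],"spin": 0},{"delta_pos": [0,0,14],"spin": 0},{"delta_pos": [0,0,17],"spin": 0},{"delta_pos": [0,0,18],"spin": 0},{"delta_pos": [0,0,18],"spin": 0},{"delta_pos": [0,0,18],"spin": 0},{"delta_pos": [0,0,18],"spin": 0}])

```text
time_s: 15.8
position: [0.5168, -0.1858, 0.2093]
tcp_rot: [-0.247, 0.969, 0.001, -0.001]
wrist_force: [0.2, -0.3, -0.3]
width: 0.0003
grip_force: 0.0
```

```bash
python3 -c "from h import *;force(2);print(r.finish_job())"
```

```text
15.9 pos [ 0.517  -0.1858  0.2095] pulled mm 33.29645079132239 F [ 0.19 -0.06 -0.43] pull [-0.35  0.63] mean 0.14204154314582348
the job is handed in; nothing more can be done
None
```

I pulled the handle to about 9.8 N on the wrist sensor, held it there for over 3 s, eased it back until the spring was slack, lifted the fingers clear and handed the job in; no verdict came back.

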